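# Slide the bar caddy between the garnish pots

### The job

Push the bamboo napkin caddy along the counter, lengthwise, through the narrow gap between the two fixed steel garnish pots, and on until all of it stands on the black ribbed mat beyond them. Only push it with the fingers: it must stay flat on the counter, never lifted or tipped. Leave the bottle, the tumbler and the jigger where they stand, and finish clear of everything with the caddy at rest.

Things in the scene. Friction and masses are not known exactly. Their poses are not given: they have to be found in the camera images.
- caddy: Open-topped light bamboo box with white napkins at one end and black stirrers at the other, in effect a solid block for pushing: 110 long (its x axis) x 90 wide (its y axis) x 45 high, about 0.4 kg (hidden variation), loose. Origin: centre of its underside, z up. It starts 140 to 190 mm short of the gap, up to 40 mm to either side of the gap's centre line and turned up to 0.35 rad from it, either way.
- gap (a point): Point on the counter half-way between the two garnish pots; x axis: the way the caddy is to travel (towards the mat), roughly the robot's left; y axis: from pot to pot. The pots are plain steel cylinders, 80 in diameter and 40 high, fixed to the counter, with centres at y = +88 and y = -88 in this frame: the clear gap between them is 96 wide, 3 to each side of the caddy. The pots' position and direction change from start to start.
- mat (a point): Centre of the black ribbed rubber mat, on the counter, 150 beyond the gap point along its x; same axes. The mat is 160 long (x) and 150 wide (y), only 1 thick, laid flush: it does not hinder the caddy. It always keeps its place to the pots.
- corner_a (a point): Corner of the caddy's underside at (+55, +45, 0) in the caddy's frame.
- corner_b (a point): Corner of the caddy's underside at (+55, -45, 0) in the caddy's frame.
- corner_c (a point): Corner of the caddy's underside at (-55, +45, 0) in the caddy's frame.
- corner_d (a point): Corner of the caddy's underside at (-55, -45, 0) in the caddy's frame.
- bottle: Bystander: amber glass bottle, 70 in diameter, 220 high, loose, upright. Origin: centre of its underside.
- tumbler: Bystander: clear glass tumbler, 72 in diameter at the rim, 85 high, loose, upright. Origin: centre of its underside.
- jigger: Bystander: waisted steel spirit measure, 44 in diameter, 80 high, loose, upright. Origin: centre of its underside.
Mind the look-alikes: they are no part of the job. Of the things like the caddy, leave any that is green; of the rest the smaller one is meant.

How it is judged (in metres and radians):
On the way, in this order (a step that is already met when the one before it is completed fails the run):
1. the caddy is in the gap, lengthwise, between the two pots (x of caddy in the frame of gap between -0.03 and 0.03 m and y of caddy in the frame of gap between -0.012 and 0.012 m and angle between the x axis of caddy and the x axis of gap, either way round below 0.2 rad and height (world z) of caddy below 0.005 m), for 0.1 s.
2. the whole caddy is on the mat (x of corner_a in the frame of mat between -0.084 and 0.084 m and y of corner_a in the frame of mat between -0.079 and 0.079 m and x of corner_b in the frame of mat between -0.084 and 0.084 m and y of corner_b in the frame of mat between -0.079 and 0.079 m and x of corner_c in the frame of mat between -0.084 and 0.084 m and y of corner_c in the frame of mat between -0.079 and 0.079 m and x of corner_d in the frame of mat between -0.084 and 0.084 m and y of corner_d in the frame of mat between -0.079 and 0.079 m and height (world z) of caddy below 0.005 m), for 0.2 s.
At the end, for the whole second after the job is handed in: All four bottom corners of the caddy lie within the outline of the 160 x 150 mm mat (4 mm overhang allowed), the caddy is flat on the counter and at rest, and the bottle, tumbler and jigger stand upright (all of step 2 and angle between caddy's own z axis and vertical below 0.05 rad and linear speed of caddy below 0.01 m/s and angle between each of bottle, tumbler, jigger's own z axis and vertical below 0.1 rad); the robot touches nothing.
It fails at once if the caddy is lifted (an end or the whole, over 6 mm) or tipped (height (world z) of caddy above 0.006 m or angle between caddy's own z axis and vertical above 0.12 rad).
It fails at once if a bystander is moved more than 15 mm (distance of any of bottle, tumbler, jigger from where it was at the start of the episode above 0.015 m).
It also fails if it takes over 67 s, if anything falls off the work surface, if the arm or the gripper's body presses on something with over 40 N, if the wrist force passes 120 N, or if a joint passes its speed limit or range.

### The arm

A 6-joint arm with a two-finger parallel gripper is mounted at the origin on the work surface. World frame = base frame: x ahead of the robot, y to its left, z up, the work surface at z = 0. Lengths are in mm, angles in degrees, forces in N, time in s.
With the tool pointing down it reaches from about 200 to 875 mm from the base axis. Payload 3.4 kg.
Tool frame: the origin (TCP) lies on the front face of the gripper's body, between the roots of the fingers; the fingertips stand 97 mm ahead of it and the grasp point (between the pads) lies 78 mm ahead of it; z points along the fingers, y is the direction in which the jaws open and shut (so a half turn about z gives the same grasp; the last joint's range is limited). The gripper opens to 94 mm and grips with 3 to 60 N. Pads are 16 mm wide; open, the fingers measure 119 mm over their backs; the gripper's body (75 mm by 177 mm) begins 78 mm behind the grasp point.
Start: joints at [-70.359, 15.808, 86.224, -0, 77.962, -6.933], TCP at [257.228, -514.285, 302.693] pointing down, gripper open.
Joint ranges: [-165.64, 165.64], [-43.16, 119.46], [12.63, 154.43], [-67.54, 247.53], [6.08, 155.33], [-154.97, 154.97]. Speed limits (degrees/s): [147.25, 147.25, 180, 180, 180, 180].

### API

Orientations are given as [roll, pitch, yaw] about the fixed x, y, z axes, in that order (R = Rz(yaw) Ry(pitch) Rx(roll)).
In Python, from rig import sensors, vision, workorder, finder gives the robot as it stands.
- The arm moves only by the tool servo_tool, never from a script. Its argument "series" is a list of rows, each a list of 2 entries, a list of its own where there are three numbers: the shift along the tool's x, y, z in cm, then the turn, a rotation vector about the tool's x, y, z in degrees. A call has 1 to 5 rows; each row shifts and turns the pose as measured when the row begins, along the tool's axes as they then stand; what a row does not reach is not made up. A row lasts 1/10 s, in which the tool goes at most 50 mm and 8.59 degrees, less where a joint would pass 70% of its speed; a pose out of reach is approached as far as the arm can. A call with a gripper value outside its range is refused whole. "hand" is the closure, from 0 (fully open) to 1 (shut), set as the call begins (left out, the last holds). The fingers move at their own pace and stop on an object; the grip force is fixed at half the most. Time passes only in rows, so rows that do not move let the fingers close. It gives the time, the measured TCP pose, the force and the opening at its end, in the units of the state.
- sensors.observe(): the state, without advancing time (a new reading comes with each control period).
- vision.snapshot(name): name is "scene" or "top" or "wrist"; returns a dict with "pixels" (420x560x3 uint8, blue, green, red), "depth" (420x560 float32, mm along the optical axis (not along the pixel's ray), 0 where there is no reading), "fx", "fy", "cx", "cy" (pixels), "world_to_cam" (4x4, takes a point from world to camera coordinates). Camera axes: x right, y up, looking along -z (the intrinsics and any distortion apply to the point x, -y, -z); pixel columns grow to the right and rows downward; lengths in mm; the calibration is good to about 2 mm. The wrist camera is an equidistant fisheye: a pixel r from the principal point sees the ray r / f radians off the axis. A picture is of the moment at which its call begins.
- workorder.sign_off(): hands the job in, once; it reports no verdict.
Trained networks look in the newest picture that a camera, given by its name, has taken for a name from the list of things; names that differ only in an ending like _2 or _b are one class to them, and where a whole thing is asked for, a point or a joint stands for the part that bears it (a point fixed in the world has none). Each returns a list of dicts, best first, with "p" (0 to 1); they miss things now and then, are a little off and sometimes report something else, mostly with a low value. They report only what shows in the picture. A call takes as long as a camera call. They do not tell look-alikes from the thing itself.
- finder.recognise(camera, name): "at" ([x, y, z] in mm, in the coordinates of the camera as it stood for that picture, good to about 4 mm: the middle of the surface that is visible of it).
The state is a dict: "clock": time; "joint_pos": joint angles; "dq": joint speeds; "joint_efforts": joint torques, N m; "tool_pos": TCP position; "orientation": TCP orientation; "wrist_force": force on the tool from outside, world axes, zero at the start; "torque": the same for the moment, N m; "finger_gap": finger opening in mm.
Only numpy, scipy, OpenCV 4.12 (cv2) and the standard library are available. Lean on these libraries where they do the work, as an engineer would, in place of code of your own. Each camera call takes 0.05 s, during which the arm holds its last target. There are 200 camera calls.

## Working session

There is one attempt and no reset: what is moved stays moved. The work goes in short steps, Python scripts to look and compute and a tool call to move; the robot and the scene stay as the last step left them, time stands still between calls to the robot, and variables do not carry over. Pictures are saved under pics/ and viewed, about 8 in all and at most 12, crops included, and the job is handed in when it is done.

Besides the shell and the picture viewer there is one more tool, called as a command line: name --argument value ..., lists and objects as JSON in quotes. servo_tool: Moves the arm, as the interface text tells. Its arguments: {"type":"object","properties":{"series":{"type":"array"},"hand":{"type":"number"}},"required":["series"]}

```bash
ls; mkdir -p pics; python3 - <<'E'
from rig import sensors, vision, workorder, finder
import cv2,numpy as np
print(sensors.observe())
for n in ("scene","top"):
    s=vision.snapshot(n); cv2.imwrite(f"pics/{n}0.png",s["pixels"])
    print(n,s["fx"],s["fy"],s["cx"],s["cy"],np.round(s["world_to_cam"],3).tolist())
    W=np.linalg.inv(s["world_to_cam"])
    for k in ("caddy","gap","mat","bottle","tumbler","jigger"):
        for d in finder.recognise(n,k)[:4]:
            print(n,k,round(d["p"],2),np.round((W@np.r_[d["at"],1])[:3]))
E
```

```text
pics
{'clock': 0.0, 'joint_pos': array([-7.03578836e+01,  1.58464608e+01,  8.62924352e+01, -2.25918066e-03,
        7.79620123e+01, -6.93463372e+00]), 'dq': array([-0.06801516, -0.08013636,  0.03198011,  0.0183439 ,  0.05316113,
       -0.00896822]), 'joint_efforts': array([ 1.36408620e-03, -4.04582191e+01, -2.37228566e+01,  7.02884188e-02,
        3.45804566e-02, -1.34965244e-04]), 'tool_pos': array([ 257.09200448, -513.89674144,  301.83552081]), 'orientation': array([-1.79899563e+02, -9.99083998e-03,  2.65772144e+01]), 'wrist_force': array([-0.79506069, -0.6959888 , -0.8087436 ]), 'torque': array([ 0.01432134, -0.02885305,  0.02678046]), 'finger_gap': 94.05124322068917}
scene 443.949123086255 443.949123086255 274.54929145063255 213.99040108535317 [[-0.802, 0.597, -0.021, 466.016], [-0.418, -0.536, 0.733, 194.205], [0.427, 0.597, 0.68, -1309.737], [0.0, 0.0, 0.0, 1.0]]
scene caddy 0.89 [ 480. -118.   40.]
scene caddy 0.63 [ 352. -277.   53.]
scene caddy 0.62 [ 594. -324.   39.]
scene gap 0.74 [538. 133.   4.]
scene mat 0.65 [538. 141.   2.]
scene mat 0.48 [ 480. -121.   38.]
scene bottle 0.9 [534. 329. 122.]
scene tumbler 0.92 [714.  68.  56.]
scene jigger 0.67 [723. 204.  76.]
top 383.1908672099783 383.1908672099783 276.7376643232873 210.91985055038134 [[-0.005, -0.999, 0.038, -15.269], [0.999, -0.003, 0.036, -557.846], [-0.036, 0.038, 0.999, -809.338], [0.0, 0.0, 0.0, 1.0]]
top caddy 0.75 [ 340. -295.   61.]
top caddy 0.73 [ 473. -128.   48.]
top caddy 0.73 [ 587. -337.   47.]
top gap 0.77 [526. 139.  -2.]
top mat 0.93 [533. 143.   2.]
top bottle 0.61 [515. 298. 151.]
top tumbler 0.65 [727.  62.  46.]
top jigger 0.92 [716. 194.  79.]
```

```bash
python3 - <<'E'
import cv2
a=cv2.resize(cv2.imread("pics/top0.png"),(800,600),interpolation=cv2.INTER_CUBIC)
cv2.imwrite("pics/t1.png",a)
E
```

```text
(no output)
```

View pics/t1.png

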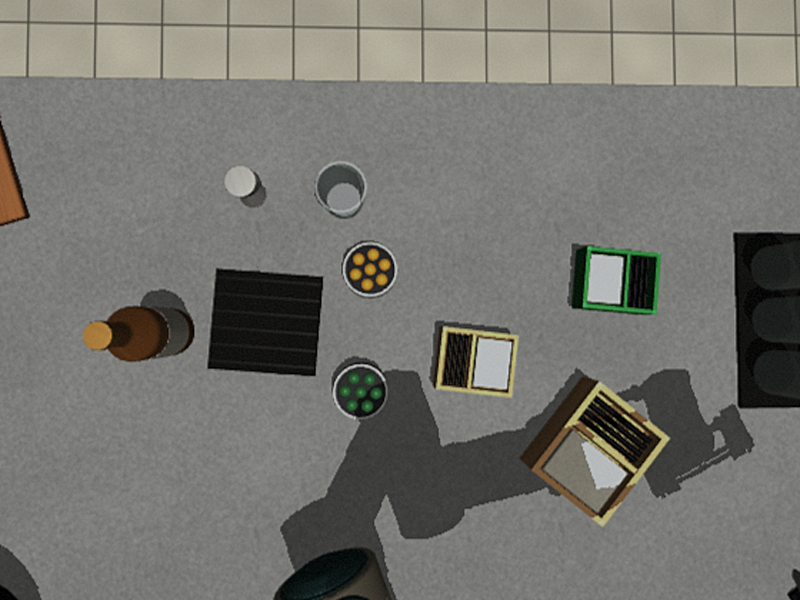

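View pics/scene0.png

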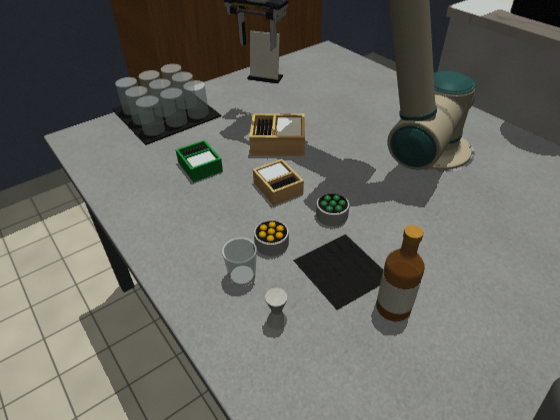

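The top view (800x600) shows the target caddy, the smaller bamboo one, at (476,361). The pots are at (370,269) and (360,391), the mat at (266,322), and the bottle beyond the mat at (140,335). The large bamboo box at (600,450) and the green one at (617,280) are the look-alikes.

```bash
cat > h.py <<'E'
from rig import sensors, vision, finder
import cv2,numpy as np
def cloud(s):
    d=s["depth"].astype(float); v,u=np.mgrid[:d.shape[0],:d.shape[1]]
    P=np.stack([(u-s["cx"])/s["fx"]*d,-(v-s["cy"])/s["fy"]*d,-d,np.ones_like(d)],-1)
    return (P@np.linalg.inv(s["world_to_cam"]).T)[...,:3], d>0
def near(P,ok,c,r,lo,hi):
    m=ok&(P[...,2]>lo)&(P[...,2]<hi)&(np.hypot(P[...,0]-c[0],P[...,1]-c[1])<r)
    return P[m]
def caddy(P,ok,c,lo=36,hi=54,r=78):
    q=near(P,ok,c,r,lo,hi)
    (x,y),(w,h),a=cv2.minAreaRect(q[:,:2].astype(np.float32))
    if w<h: a+=90; w,h=h,w
    return np.array([x,y]),a,w,h,len(q),q[:,2].mean()
E
python3 - <<'E'
from h import *
s=vision.snapshot("top"); P,ok=cloud(s)
np.savez("top.npz",P=P,ok=ok)
for c in [(473,-128)]: print(caddy(P,ok,c))
pots=[]
for v,u in ((269,370),(391,360)):
    c=P[int(v*.7),int(u*.7)][:2]; q=near(P,ok,c,52,33,48)
    (x,y),r=cv2.minEnclosingCircle(q[:,:2].astype(np.float32)); pots.append((x,y)); print(x,y,r,len(q),q[:,2].mean())
p=np.array(pots); g=p.mean(0); d=p[0]-p[1]; print(np.linalg.norm(d),"gap",g,"dir y",np.degrees(np.arctan2(d[1],d[0])))
hsv=s["pixels"].max(2); m=(hsv<45)&ok&(np.hypot(P[...,0]-533,P[...,1]-143)<115)&(P[...,2]<15)
m=cv2.morphologyEx(m.astype(np.uint8),cv2.MORPH_OPEN,np.ones((7,7)))
q=P[m>0]; print(cv2.minAreaRect(q[:,:2].astype(np.float32)),q[:,2].mean())
for n,c in (("table",(450,0)),): print(near(P,ok,c,20,-20,20)[:,2].mean(),near(P,ok,c,20,-20,20)[:,2].std())
E
```

```text
(array([ 470.6628418 , -132.29380798]), 82.93631744384766, 110.60627746582031, 90.09494018554688, 1914, np.float64(42.9637266023889))
604.5654907226562 21.217267990112305 39.78103256225586 1133 42.620523393303465
429.2236328125 35.269832611083984 39.9419059753418 1164 42.556311105129666
175.9040696169705 gap [516.89456177  28.2435503 ] dir y -4.582108498074163
((527.9166870117188, 177.16812133789062), (159.07498168945312, 149.12908935546875), 85.13294219970703) 2.3348425829693698
1.771974370350296 2.3979559006401763
```

```bash
cat >> h.py <<'E'
G=np.array([516.9,28.2]); PH=85.4
ex=np.array([np.cos(np.radians(PH)),np.sin(np.radians(PH))]); ey=np.array([-ex[1],ex[0]])
def g2w(x,y): return G+x*ex+y*ey
def w2g(p): d=np.asarray(p)[:2]-G; return np.round([d@ex,d@ey],1)
def plan(xy,z,yaw,n,frm=None):
    o=sensors.observe() if frm is None else None
    p,y=(o["tool_pos"],o["orientation"][2]) if o else (np.array(frm[:3]),frm[3])
    D=(np.r_[xy,z]-p)/n; dy=((yaw-y+180)%360-180)/n
    for i in range(n):
        a=np.radians(y+i*dy); c,s=np.cos(a),np.sin(a)
        print([[round((D[0]*c+D[1]*s)/10,2),round((D[0]*s-D[1]*c)/10,2),round(-D[2]/10,2)],[0,0,round(-dy,2)]])
E
python3 - <<'E'
from h import *
print(w2g((470.7,-132.3)))
t=g2w(-163.7,33.2+45+22); print(t)
plan(t,300,-4.6,10)
E
```

```text
[-163.7   33.2]
[ 403.89419247 -126.93677019]
[[np.float64(3.04), np.float64(-2.81), np.float64(0.03)], [0, 0, np.float64(3.12)]]
[[np.float64(2.89), np.float64(-2.97), np.float64(0.03)], [0, 0, np.float64(3.12)]]
[[np.float64(2.72), np.float64(-3.12), np.float64(0.03)], [0, 0, np.float64(3.12)]]
[[np.float64(2.55), np.float64(-3.27), np.float64(0.03)], [0, 0, np.float64(3.12)]]
[[np.float64(2.37), np.float64(-3.4), np.float64(0.03)], [0, 0, np.float64(3.12)]]
[[np.float64(2.18), np.float64(-3.52), np.float64(0.03)], [0, 0, np.float64(3.12)]]
[[np.float64(1.98), np.float64(-3.64), np.float64(0.03)], [0, 0, np.float64(3.12)]]
[[np.float64(1.78), np.float64(-3.74), np.float64(0.03)], [0, 0, np.float64(3.12)]]
[[np.float64(1.58), np.float64(-3.83), np.float64(0.03)], [0, 0, np.float64(3.12)]]
[[np.float64(1.37), np.float64(-3.91), np.float64(0.03)], [0, 0, np.float64(3.12)]]
```

servo_tool --series '[[[3.04,-2.8,0],[0,0,3.1]],[[2.9,-2.97,0],[0,0,3.1]],[[2.7,-3.1,0],[0,0,3.1]],[[2.55,-3.3,0],[0,0,3.1]],[[2.4,-3.4,0],[0,0,3.1]]]' --hand 0.5

```text
clock: 1.25
tool_pos: [332.5, -320.6, 301.4]
orientation: [179.8, -0.0, 10.0]
wrist_force: [0.6, 0.5, 0.4]
finger_gap: 57.4
```

servo_tool --series '[[[2.2,-3.5,0],[0,0,3.1]],[[2.0,-3.6,0],[0,0,3.1]],[[1.8,-3.7,0],[0,0,3.1]],[[1.6,-3.8,0],[0,0,3.1]],[[1.4,-3.9,0],[0,0,3.1]]]'

```text
clock: 1.75
tool_pos: [413.1, -122.0, 302.0]
orientation: [179.7, -0.3, -6.4]
wrist_force: [0.7, 0.3, 0.2]
finger_gap: 47.0
```

```bash
python3 - <<'E'
from h import *
t=g2w(-163.7,33.2+45+22)
plan(t,111,-4.6,5)
E
```

```text
[[np.float64(-0.17), np.float64(0.12), np.float64(3.82)], [0, 0, np.float64(-0.35)]]
[[np.float64(-0.17), np.float64(0.12), np.float64(3.82)], [0, 0, np.float64(-0.35)]]
[[np.float64(-0.17), np.float64(0.12), np.float64(3.82)], [0, 0, np.float64(-0.35)]]
[[np.float64(-0.17), np.float64(0.12), np.float64(3.82)], [0, 0, np.float64(-0.35)]]
[[np.float64(-0.17), np.float64(0.12), np.float64(3.82)], [0, 0, np.float64(-0.35)]]
```

servo_tool --series '[[[-0.9,0.6,0],[0.3,0,-1.8]],[[0,0,4.5],[0,0,0]],[[0,0,4.5],[0,0,0]],[[0,0,4.5],[0,0,0]],[[0,0,3.0],[0,0,0]]]'

```text
clock: 2.25
tool_pos: [412.5, -121.1, 139.2]
orientation: [179.7, -1.5, -3.6]
wrist_force: [0.1, -0.0, -0.2]
finger_gap: 46.7
```

```bash
python3 - <<'E'
from h import *
o=sensors.observe(); print(o["tool_pos"],o["orientation"],w2g(o["tool_pos"]))
s=vision.snapshot("top"); P,ok=cloud(s); print(caddy(P,ok,(470,-132)))
cv2.imwrite("pics/t2.png",cv2.resize(s["pixels"],(800,600)))
E
```

```text
[ 412.54977301 -121.14667309  139.24990633] [179.71197697  -1.48478237  -3.63958694] [-157.2   92. ]
(array([ 470.77911377, -132.29016113]), 83.02703857421875, 110.98487854003906, 89.73795318603516, 1844, np.float64(42.78599020021502))
```

View pics/t2.png

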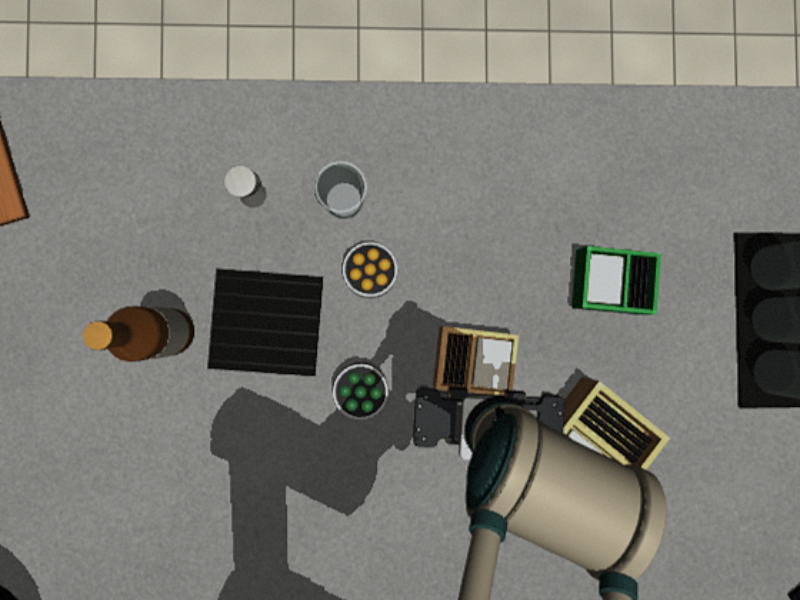

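The gripper is just beside the caddy's base-side face at (490,400), and the caddy hasn't moved. Next I back off a little, level the tool and finish the descent.

servo_tool --series '[[[-0.9,0.6,0],[0.3,-1.4,0.9]],[[0,0,0],[0,0,0]],[[0,0,1.5],[0,0,0]],[[0,0,1.2],[0,0,0]],[[0,0,0],[0,0,0]]]'

```text
clock: 2.8
tool_pos: [403.6, -128.7, 113.4]
orientation: [180.0, -0.0, -4.7]
wrist_force: [0.1, 0.2, 0.3]
finger_gap: 47.2
```

servo_tool --series '[[[1.0,0,0],[0,0,0]],[[1.0,0,0],[0,0,0]],[[1.0,0,0],[0,0,0]],[[0.8,0,0],[0,0,0]],[[0,0,0],[0,0,0]]]'

```text
clock: 3.3
tool_pos: [446.2, -133.2, 117.5]
orientation: [179.9, -0.3, -4.7]
wrist_force: [0.7, 0.4, 0.8]
finger_gap: 46.6
```

```bash
cat > m.py <<'E'
from h import *
import sys
o=sensors.observe(); print("tcp g",w2g(o["tool_pos"]),"z",o["tool_pos"][2],"rpy",o["orientation"],"F",o["wrist_force"])
s=vision.snapshot("top"); P,ok=cloud(s); c,a,w,h,n,z=caddy(P,ok,g2w(float(sys.argv[1]),float(sys.argv[2])))
print("caddy g",w2g(c),"rel ang",round((a-PH+90)%180-90,2),w,h,n,z)
cv2.imwrite("pics/last.png",cv2.resize(s["pixels"],(800,600)))
E
python3 m.py -163 10
```

```text
tcp g [-166.5   57.6] z 117.54972557135457 rpy [179.87409107  -0.29177421  -4.7474221 ] F [0.73875211 0.43557342 0.77872521]
caddy g [-163.   -3.] rel ang -0.26 110.57062530517578 77.3973388671875 1558 42.73545946279559
```

servo_tool --series '[[[0.35,0,0.2],[0,0,0]],[[0,0,0],[0,0,0]],[[-1.5,0,0],[0,0,0]],[[-2.5,0,-2],[0,0,0]],[[-4,0,-3],[0,0,0]]]'

```text
clock: 3.85
tool_pos: [369.2, -126.9, 163.4]
orientation: [179.9, -0.2, -4.6]
wrist_force: [0.0, -0.7, 1.0]
finger_gap: 47.2
```

```bash
python3 m.py -163 2; python3 - <<'E'
from h import *
t=g2w(-163-55-60,0); print(t)
plan(t,190,85.4,12)
E
```

```text
tcp g [-166.4  134.7] z 163.4485308019529 rpy [179.92843429  -0.19777677  -4.61316176] F [ 0.04115586 -0.70480191  1.01950865]
caddy g [-162.9    0.6] rel ang -0.0 110.44827270507812 90.01839447021484 1907 42.93527765402971
[ 494.60469904 -248.90452821]
[[np.float64(1.18), np.float64(0.94), np.float64(-0.2)], [0, 0, np.float64(-7.5)]]
[[np.float64(1.05), np.float64(1.09), np.float64(-0.2)], [0, 0, np.float64(-7.5)]]
[[np.float64(0.89), np.float64(1.22), np.float64(-0.2)], [0, 0, np.float64(-7.5)]]
[[np.float64(0.73), np.float64(1.32), np.float64(-0.2)], [0, 0, np.float64(-7.5)]]
[[np.float64(0.55), np.float64(1.41), np.float64(-0.2)], [0, 0, np.float64(-7.5)]]
[[np.float64(0.36), np.float64(1.47), np.float64(-0.2)], [0, 0, np.float64(-7.5)]]
[[np.float64(0.17), np.float64(1.5), np.float64(-0.2)], [0, 0, np.float64(-7.5)]]
[[np.float64(-0.03), np.float64(1.51), np.float64(-0.2)], [0, 0, np.float64(-7.5)]]
[[np.float64(-0.23), np.float64(1.49), np.float64(-0.2)], [0, 0, np.float64(-7.5)]]
[[np.float64(-0.42), np.float64(1.45), np.float64(-0.2)], [0, 0, np.float64(-7.5)]]
[[np.float64(-0.61), np.float64(1.38), np.float64(-0.2)], [0, 0, np.float64(-7.5)]]
[[np.float64(-0.78), np.float64(1.29), np.float64(-0.2)], [0, 0, np.float64(-7.5)]]
```

servo_tool --series '[[[0,0,-3],[0,0,-7]],[[1.05,1.1,-0.7],[0,0,-7.5]],[[0.9,1.2,0],[0,0,-7.5]],[[0.75,1.3,0],[0,0,-7.5]],[[0.55,1.4,0],[0,0,-7.5]]]'

```text
clock: 4.4
tool_pos: [399.7, -163.6, 207.0]
orientation: [179.7, -0.1, 33.7]
wrist_force: [0.4, 0.4, -0.3]
finger_gap: 46.9
```

servo_tool --series '[[[0.35,1.5,0],[0,0,-7.5]],[[0.2,1.5,0],[0,0,-7.5]],[[0,1.5,0],[0,0,-7.5]],[[-0.2,1.5,0],[0,0,-7.5]],[[-0.4,1.5,0],[0,0,-7.5]]]'

```text
clock: 4.9
tool_pos: [454.9, -214.5, 207.0]
orientation: [179.6, 0.1, 72.7]
wrist_force: [0.9, 0.1, 0.3]
finger_gap: 46.9
```

```bash
python3 - <<'E'
from h import *
o=sensors.observe(); print(o["tool_pos"],o["orientation"],w2g(o["tool_pos"]))
plan(g2w(-245,0.6),200,85.4,3)
E
```

```text
[ 454.88409122 -214.45616198  206.99753127] [1.79584591e+02 9.85855436e-02 7.26739581e+01] [-246.8   42.4]
[[np.float64(0.37), np.float64(1.34), np.float64(0.23)], [0, 0, np.float64(-4.24)]]
[[np.float64(0.27), np.float64(1.37), np.float64(0.23)], [0, 0, np.float64(-4.24)]]
[[np.float64(0.16), np.float64(1.38), np.float64(0.23)], [0, 0, np.float64(-4.24)]]
```

servo_tool --series '[[[0.3,1.4,0],[0,0,-4.2]],[[0.2,1.4,0.5],[0,0,-4.2]],[[0,1.4,2],[0.3,0,-4.2]],[[0,0,2.5],[0,0,0]],[[0,0,0],[0,0,0]]]'

```text
clock: 5.4
tool_pos: [497.4, -220.9, 156.2]
orientation: [179.6, 0.3, 85.8]
wrist_force: [-0.8, -0.7, -0.0]
finger_gap: 46.9
```

```bash
python3 - <<'E'
from h import *
o=sensors.observe(); print(o["tool_pos"],o["orientation"],w2g(o["tool_pos"]))
plan(g2w(-245,0.6),111,85.4,3)
E
```

```text
[ 497.3514486 -220.8940569  156.1974344] [179.63951359   0.3040557   85.77281773] [-249.9   -0.5]
[[np.float64(0.16), np.float64(-0.04), np.float64(1.51)], [0, 0, np.float64(0.12)]]
[[np.float64(0.16), np.float64(-0.04), np.float64(1.51)], [0, 0, np.float64(0.12)]]
[[np.float64(0.16), np.float64(-0.04), np.float64(1.51)], [0, 0, np.float64(0.12)]]
```

servo_tool --series '[[[0.2,-0.1,1.5],[0,0,0.4]],[[0,0,1.5],[0,0,0]],[[0,0,1.4],[0,0,0]],[[0,0,0],[0,0,0]],[[0.6,0,0],[0,0,0]]]'

```text
clock: 5.9
tool_pos: [496.1, -213.8, 115.1]
orientation: [179.3, 0.4, 85.2]
wrist_force: [0.2, 0.2, -0.4]
finger_gap: 46.6
```

```bash
python3 m.py -163 0.6
```

```text
tcp g [-242.9    1.3] z 115.10381103296427 rpy [179.33538623   0.43444336  85.17776728] F [ 0.20316735  0.16318237 -0.35266294]
caddy g [-172.2    0.7] rel ang -0.07 128.9906768798828 89.9997787475586 1925 42.95873232977389
```

View pics/last.png

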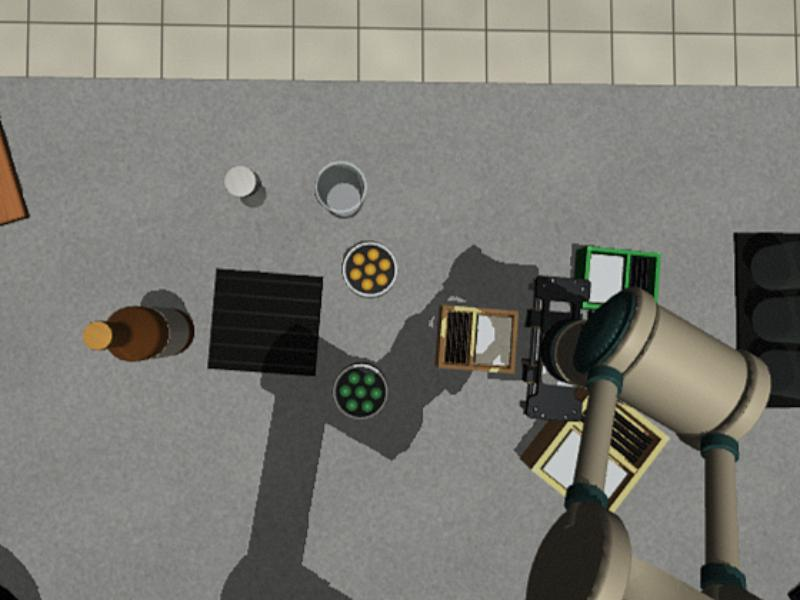

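The gripper stands square behind the caddy: body at x≈555, caddy at (478,340). Now I push.

servo_tool --series '[[[0.8,0,0.3],[0.4,0,-0.1]],[[1.2,0,0],[0,0,0]],[[1.2,0,0],[0,0,0]],[[1.2,0,0],[0,0,0]],[[1.2,0,0],[0,0,0]]]'

```text
clock: 6.45
tool_pos: [501.8, -154.2, 114.2]
orientation: [179.5, 0.6, 85.3]
wrist_force: [-0.1, -2.1, -1.3]
finger_gap: 47.0
```

```bash
python3 m.py -110 0.6
```

```text
tcp g [-183.     0.4] z 114.17085951348072 rpy [179.50777139   0.62632623  85.31784621] F [-0.08392757 -2.1169476  -1.30268306]
caddy g [-1.174e+02 -1.000e-01] rel ang -0.03 107.3652114868164 90.05177307128906 1785 42.87421770849345
```

servo_tool --series '[[[1.2,0,0.1],[0,0,-0.1]],[[1.2,0,0],[0,0,0]],[[1.2,0,0],[0,0,0]],[[1.2,0,0],[0,0,0]],[[0.8,0,0],[0,0,0]]]'

```text
clock: 7.0
tool_pos: [507.3, -92.9, 113.5]
orientation: [179.4, 0.7, 85.5]
wrist_force: [-0.1, -3.3, 0.9]
finger_gap: 47.0
```

```bash
cat >> m.py <<'E'
# pots again, from the same picture
for y in (88,-88):
    q=near(P,ok,g2w(0,y),44,33,48)
    if len(q)>50: (a,b),r=cv2.minEnclosingCircle(q[:,:2].astype(np.float32)); print("pot",w2g((a,b)),r,len(q))
E
python3 m.py -58 0
```

```text
tcp g [-121.5   -0.2] z 113.51938692161522 rpy [179.38354853   0.70671466  85.54761964] F [-0.10124816 -3.29368351  0.94747783]
caddy g [-41.9   1. ] rel ang 83.05 146.56503295898438 95.60855102539062 1556 42.46770510853294
pot [-0.2 87.8] 39.80921173095703 1151
pot [  0.1 -87.9] 39.79957580566406 1128
```

```bash
cat > m.py <<'E'
from h import *
import sys
o=sensors.observe(); print("tcp g",w2g(o["tool_pos"]),"z",o["tool_pos"][2],"rpy",o["orientation"],"F",o["wrist_force"])
s=vision.snapshot("top"); P,ok=cloud(s); cx=float(sys.argv[1])
q=near(P,ok,g2w(cx,0),85,36,54)[:,:2]-G; q=np.c_[q@ex,q@ey]
q=q[(abs(q[:,1])<52)&(np.hypot(q[:,0],abs(q[:,1])-88)>42)&(q[:,0]>o["tool_pos"][:2]@ex-G@ex+12)]
(x,y),(w,h),a=cv2.minAreaRect(q.astype(np.float32))
if not -45<a<=45: a-=90; w,h=h,w
print("box",x,y,"ang",a,w,h,"centre by front edge",x+w/2-55,"y range",q[:,1].min(),q[:,1].max())
cv2.imwrite("pics/last.png",cv2.resize(s["pixels"],(800,600)))
E
python3 m.py -58
```

```text
tcp g [-1.203e+02  1.000e-01] z 113.4069335111377 rpy [179.4156707    0.613855    85.53747849] F [1.33471451 1.36248991 0.68763753]
box -47.272769927978516 -0.9279747009277344 ang 0.031056778505444527 92.25027465820312 90.00958251953125 centre by front edge -56.14763259887695 y range -45.9507862506612 44.08739692446271
```

servo_tool --series '[[[1.2,-0.03,0],[0,0,0.1]],[[1.2,-0.03,0],[0,0,0]],[[1.2,-0.03,0],[0,0,0]],[[1.2,0,0],[0,0,0]],[[0.8,0,0],[0,0,0]]]'

```text
clock: 7.6
tool_pos: [511.3, -34.1, 113.2]
orientation: [179.3, 0.8, 85.4]
wrist_force: [-0.1, -4.5, 2.4]
finger_gap: 47.2
```

```bash
python3 m.py 5
```

```text
tcp g [-62.6   0.5] z 113.15117199396589 rpy [179.34243813   0.76214209  85.38773743] F [-0.05479062 -4.46732215  2.37913543]
box 12.953536987304688 -0.6378936767578125 ang -0.112030029296875 86.6132583618164 89.9033432006836 centre by front edge 1.2601661682128906 y range -45.66153872770439 44.27786628125292
```

servo_tool --series '[[[1.2,-0.02,0],[0,0,0]],[[1.2,-0.02,0],[0,0,0]],[[1.2,0,0],[0,0,0]],[[1.2,0,0],[0,0,0]],[[1.2,0,0],[0,0,0]]]'

```text
clock: 8.15
tool_pos: [515.8, 29.9, 112.5]
orientation: [179.4, 0.8, 85.4]
wrist_force: [0.6, -3.5, 3.7]
finger_gap: 47.3
```

servo_tool --series '[[[1.2,0,0],[0,0,0]],[[1.2,0,0],[0,0,0]],[[1.2,0,0],[0,0,0]],[[1.2,0,0],[0,0,0]],[[0.8,0,0],[0,0,0]]]'

```text
clock: 8.65
tool_pos: [519.7, 91.6, 111.3]
orientation: [179.5, 0.8, 85.4]
wrist_force: [-0.6, -5.0, 2.5]
finger_gap: 46.8
```

```bash
python3 m.py 125
```

```text
tcp g [63.4  2.2] z 111.31999588492435 rpy [179.48151422   0.79443425  85.44678532] F [-0.59010016 -5.04170045  2.50763637]Traceback (most recent call last):
  File "m.py", line 9, in <module>
    print("box",x,y,"ang",a,w,h,"centre by front edge",x+w/2-55,"y range",q[:,1].min(),q[:,1].max())
                                                                          ~~~~~~~~~~^^
    return umr_minimum(a, axis, None, out, keepdims, initial, where)
ValueError: zero-size array to reduction operation minimum which has no identity
```

View pics/last.png

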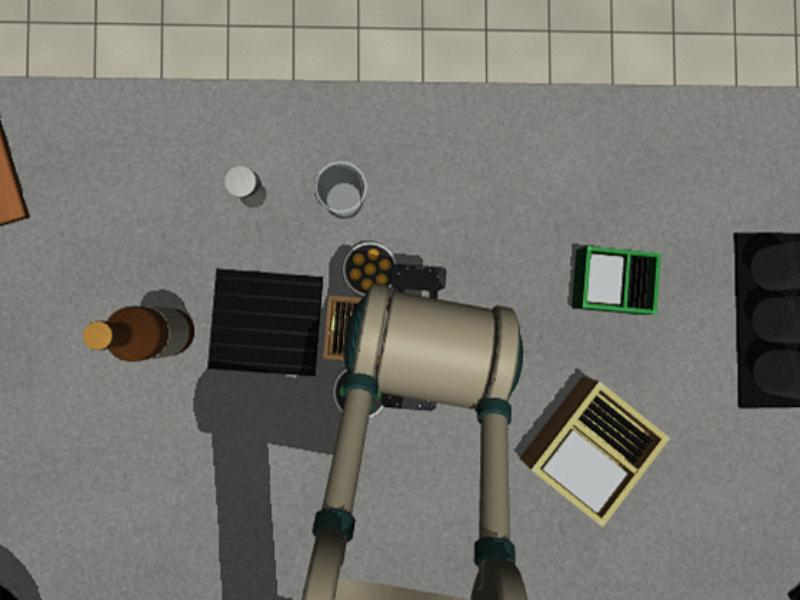

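That picture is from the earlier step, with the caddy squarely between the pots at (345,328) and the wrist hiding its rear. By dead reckoning it is now about 23 mm short of the mat's centre.

servo_tool --series '[[[1.0,0,0],[0,0,0]],[[0.8,0,0],[0,0,0]],[[0.3,0,0],[0,0,0]],[[0,0,0],[0,0,0]],[[-1.0,0,0],[0,0,0]]]'

```text
clock: 9.2
tool_pos: [520.2, 106.2, 110.5]
orientation: [179.6, 0.7, 85.5]
wrist_force: [-0.6, 0.4, -0.6]
finger_gap: 47.0
```

servo_tool --series '[[[-2,0,-1],[0,0,0]],[[-2,0,-4],[0,0,0]],[[-4,0,-2],[0,0,0]],[[-4.5,0,0],[0,0,0]],[[-4.5,0,0],[0,0,0]]]'

```text
clock: 9.7
tool_pos: [504.6, -64.6, 182.2]
orientation: [179.8, 0.3, 85.7]
wrist_force: [0.2, -0.4, -0.4]
finger_gap: 46.9
```

```bash
python3 m.py 150 || python3 -c "
from rig import vision;import cv2;cv2.imwrite('pics/last.png',vision.snapshot('top')['pixels'])"
```

```text
tcp g [-93.5   4.8] z 182.17090945408603 rpy [179.80137823   0.30124407  85.74496732] F [ 0.22794694 -0.42950634 -0.44781122]
box 150.74893188476562 1.2695159912109375 ang 0.13524320721626282 110.69204711914062 89.94601440429688 centre by front edge 151.09495544433594 y range -43.65430586612411 46.351564312120324
```

View pics/last.png

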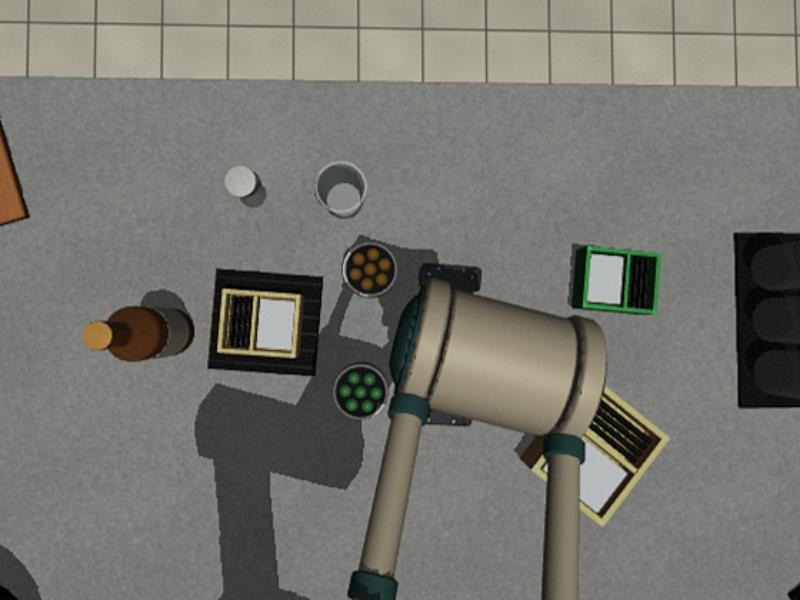

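The caddy stands wholly on the mat at (260,323), and the bottle, tumbler and jigger are where they started. The gripper is well clear, with its fingertips 85 mm up. I rise a little, let it settle and hand in.

servo_tool --series '[[[0,0,-3],[0,0,0]],[[0,0,-3],[0,0,0]],[[0,0,0],[0,0,0]],[[0,0,0],[0,0,0]],[[0,0,0],[0,0,0]]]'

```text
clock: 10.25
tool_pos: [501.6, -74.7, 240.7]
orientation: [-179.9, 0.3, 84.9]
wrist_force: [0.3, 1.2, -0.5]
finger_gap: 47.2
```

```bash
python3 m.py 150; python3 -c "
from rig import workorder; print(workorder.sign_off())"
```

```text
tcp g [-103.8    7. ] z 240.68331626790658 rpy [-179.93240143    0.29980806   84.85468437] F [ 0.32804844  1.21495671 -0.50499821]
box 151.09161376953125 1.3240852355957031 ang 0.040057990700006485 111.03893280029297 89.9645767211914 centre by front edge 151.61108016967773 y range -43.688720677190446 46.29913832777122
the job is handed in; nothing more can be done
None
```

The caddy stands wholly on the mat, and I handed the job in at about 10 s of robot time. I pushed its long side with both half-closed fingertips to bring it onto the gap's centre line and square it. Then I pushed it from behind, straight through the gap and onto the mat.

- **Final position:** the caddy measured 151 mm beyond the gap point and 1.3 mm off its centre line, turned 0.04°. That is about 1 mm past the mat's centre. It changed by only about 0.3 mm between the last two pictures, so it is at rest.
- **In the gap:** it was measured between the pots at +1.3 mm along and −0.6 mm across, turned −0.1°.
- **Bystanders and arm:** the bottle, tumbler and jigger look unmoved in the top view, though I judged this by eye and did not measure it. The arm finished clear, with its fingertips about 140 mm up.
- **Failed or odd checks:** one measurement on the way failed, most likely because the wrist hid the caddy from the top camera, so I made the last 23 mm of the push by dead reckoning. Two other readings were partly hidden or mixed with the gripper or pots, and I corrected them from the caddy's visible edges. No check disagreed at the end.

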